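Lock the tiffin carrier with its bar

ROBOT

A 6-joint arm with a two-finger parallel gripper is mounted at the origin on the work surface. World frame = base frame: x ahead of the robot, y to its left, z up, the work surface at z = 0. Lengths are in m, angles in rad, forces in N, time in s.
With the tool pointing down it reaches from about 0.35 to 0.975 m from the base axis. Payload 7.1 kg.
Tool frame: the origin (TCP) lies at the very end of the fingers, on their centre line; the grasp point (between the pads) lies 19 mm behind it; z points along the fingers, y is the direction in which the jaws open and shut (so a half turn about z gives the same grasp; the last joint's range is limited). The gripper opens to 88 mm and grips with 3 to 60 N. Pads are 20 mm wide; open, the fingers measure 115 mm over their backs; the gripper's body (75 mm by 178 mm) begins 61 mm behind the grasp point.
Start: joints at [-1.155, 0.423, 1.63, -0, 1.089, -0.019], TCP at [0.263, -0.567, 0.223] pointing down, gripper open.
Joint ranges: [-3, 3], [-0.9, 2.11], [0.09, 2.58], [-1.31, 4.45], [0.11, 2.69], [-2.54, 2.54]. Speed limits (rad/s): [2.39, 2.39, 3.01, 3.14, 3.14, 3.14].

INTERFACE

Orientations are given as a 3x3 rotation matrix whose columns are the frame's x, y, z axes.
In Python, from station import r gives the robot as it stands. The module is installed in compiled form; this text tells all that it offers.
- The arm moves only by the shell command python3 -m crank 'ROWS' [OPENING] [FORCE]. ROWS is JSON, a list of rows, each a list of 4 numbers: the shift along the tool's x, y, z in m, then the turn about the tool's z in degrees. A call has 1 to 12 rows; each row is the pose to reach, as a shift and turn from the pose commanded when the call began, along the tool's axes at that moment; what a row does not reach only later rows make up. A row lasts 1/12 s, in which the tool goes at most 41.7 mm and 7.16 degrees, less where a joint would pass 70% of its speed; a pose out of reach is approached as far as the arm can. A call with a gripper value outside its range is refused whole. OPENING is the finger opening in m, from 0 to 0.0878, set as the call begins (- or left out, the last holds). The fingers move at their own pace and stop on an object; FORCE is the grip in N (left out, the last holds). Time passes only in rows, so rows that repeat a pose let the fingers close. It gives the time, the measured TCP pose, the force and the opening at its end, in the units of the state.
- r.sense(): the state, without advancing time (a new reading comes with each control period).
- r.get_image(name): name is "scene" or "top"; returns a dict with "pixels" (480x640x3 uint8, red, green, blue), "depth" (480x640 float32, m along the optical axis (not along the pixel's ray), 0 where there is no reading), "fx", "fy", "cx", "cy" (pixels), "dist" ([k1, k2, p1, p2, k3] as OpenCV has them; the pictures are not rectified), "view" (4x4, takes a point from world to camera coordinates). Camera axes: x right, y down, z forward; pixel columns grow to the right and rows downward; lengths in m; the calibration is good to about 2 mm. A picture is of the moment at which its call begins.
- r.job_done(): hands the job in, once; it reports no verdict.
The state is a dict: "t": time; "joint_pos": joint angles; "qvel": joint speeds; "effort": joint torques, N m; "tcp_pos": TCP position; "orientation": TCP orientation; "force": force on the tool from outside, world axes, zero at the start; "moment": the same for the moment, N m; "width": finger opening in m.
Only numpy, scipy, OpenCV 4.12 (cv2) and the standard library are available. Lean on these libraries where they do the work, as an engineer would, in place of code of your own. Each camera call takes 0.05 s, during which the arm holds its last target. There are 200 camera calls.

TASK

Close and lock the tiffin carrier: put its lid on the top tier, fully down, with the lid's loop in line with the eyes of the two straps, then slide the locking bar lying on the trivet in through the open eye, under the lid's loop and into the closed eye of the opposite strap until its tip bottoms out. Let go of everything, and do not shift the other tableware.

Things in the scene. Friction and masses are not known exactly. Their poses are not given: they have to be found in the camera images.
- carrier: Three-tier steel tiffin carrier, fixed to the table. Round, 104 mm across; the top tier's open rim (bore 99 mm) is 143 mm above the table. Origin: centre of its underside, z up. Two upright straps 18 mm wide at local y = -57..-60 and +57..+60 mm rise to 197 mm; the lid goes down between them. Each has an eye, axis along local y, 158 mm up. Bail: wire folded down on +x, to x = 74 mm.
- eye_mouth (a point): Centre of the outer mouth of the open eye on the -y strap (the one on the trivet's side, to the robot's right), at local (0, -72, 158) mm of the carrier: a collar 16 mm in bore, flared outward, from y = -57 to -72 mm. The bar enters here and travels towards the carrier's +y. Axes as the carrier's.
- socket_bottom (a point): Centre of the bottom of the closed eye on the +y strap, at local (0, +71, 158) mm of the carrier: a cup 16 mm in bore with its mouth at y = +57 mm, 14 mm deep. The bar's tip ends here. Axes as the carrier's.
- lid_seat (a point): Centre of the top tier's rim, at local (0, 0, 143) mm of the carrier; the lid's flange rests here, so the seated lid's origin is 133 mm above the table. The bail's wire runs from pivots at local y = -64 and +64 mm, 188 mm up, down to a crossbar at x = 68 mm, 100 mm up.
- lid: The carrier's loose steel lid, 102 mm across, about 140 g, lying right way up on the table. Origin: centre of its underside, z up. A tapered plug (84 mm across at the bottom, 93 at the top, z = 0..10 mm) drops into the top tier; flange z = 10..13 mm, flat crown at 15 mm with a loop standing on it.
- loop (a point): Centre of the lid's loop at bar height, 25 mm above the lid's origin, axes as the lid's. A strip-metal loop 24 x 24 mm outside (x, y), top 39 mm above the lid's origin; legs 3 mm thick at local x = -12..-9 and 9..12 mm. Its tunnel runs along local y: 18 mm wide, 21 mm high, 24 mm long; either end may face the open eye.
- bar: Loose steel locking bar, 200 mm long, about 130 g, lying flat on the trivet. Origin: on its axis at mid-length; x points to the tip, z up as it lies. Round shank 10 mm in diameter from x = -50 to the tip at +100 mm (last 7 mm tapered); flat handle x = -100..-50 mm, 22 mm wide (y), 10 mm thick. Home, the handle stays outside, 7 mm from the open eye's mouth.
- bar_tip (a point): The bar's tip, on its axis at local x = +100 mm; axes as the bar's.
- bar_handle (a point): A good place to grip: on the axis, 20 mm from the handle's end (local x = -80 mm); axes as the bar's.
- trivet: Round blue silicone trivet, 170 mm in diameter, 8 mm thick, fixed to the table; origin at the centre of its underside. The bar lies on it (bar axis 13 mm above the table).
- katori0: Small stainless bowl, 84 mm across the rim, 36 mm high, one of a row of four; bystander. Origin: centre of its underside.
- katori1: Small stainless bowl, 84 mm across the rim, 36 mm high, one of a row of four; bystander. Origin: centre of its underside.
- katori2: Small stainless bowl, 84 mm across the rim, 36 mm high, one of a row of four; bystander. Origin: centre of its underside.
- katori3: Small stainless bowl, 84 mm across the rim, 36 mm high, one of a row of four; bystander. Origin: centre of its underside.
- tumbler: Stainless tumbler, 68 mm across the rim, 85 mm high; bystander. Origin: centre of its underside.
- thali: Empty stainless thali plate, 276 mm in diameter, 22 mm high; bystander. Origin: centre of its underside.
- shaker: Glass salt shaker with steel cap, 44 mm in diameter, 76 mm high; bystander. Origin: centre of its underside.
- spoon: Stainless spoon, 196 mm long, lying on the table; bystander. Origin: underside at mid-length, bowl towards local +x.
Not all that is in view belongs to the job. What is shaped like the bar but yellow is not meant. Leave any blue look-alike of the lid alone.

How it is judged:
By the outcome, as a careful person would: the job done as asked, in the order asked, and still so for the second after the job is handed in, with the robot touching nothing.
It also fails if it takes over 64 s, if anything falls off the work surface, if the arm or the gripper's body presses on something with over 40 N, if the wrist force passes 120 N, or if a joint passes its speed limit or range.

## Working session

There is one attempt and no reset: what is moved stays moved. The work goes in short steps, Python scripts to look and compute and a shell command to move; the robot and the scene stay as the last step left them, time stands still between calls to the robot, and variables do not carry over. Pictures are saved under pics/ and viewed, about 8 in all and at most 12, crops included, and the job is handed in when it is done.

```bash
mkdir -p pics; cat > h.py <<'E'
import numpy as np,cv2,pickle
from station import r
def grab(n):
    im=r.get_image(n); pickle.dump(im,open(f'/tmp/{n}.pkl','wb')); return im
def load(n): return pickle.load(open(f'/tmp/{n}.pkl','rb'))
def K(im): return np.array([[im['fx'],0,im['cx']],[0,im['fy'],im['cy']],[0,0,1.]])
def onplane(im,uv,z):
    uv=np.asarray(uv,float).reshape(-1,1,2)
    n=cv2.undistortPoints(uv,K(im),np.array(im['dist'],float)).reshape(-1,2)
    V=np.array(im['view']);R=V[:3,:3];c=-R.T@V[:3,3]
    d=np.c_[n,np.ones(len(n))]@R
    return c+d*((z-c[2])/d[:,2])[:,None]
def proj(im,P):
    V=np.array(im['view']);rv,_=cv2.Rodrigues(V[:3,:3])
    return cv2.projectPoints(np.asarray(P,float).reshape(-1,1,3),rv,V[:3,3],K(im),np.array(im['dist'],float))[0].reshape(-1,2)
def cloud(im):
    """world xyz per pixel from depth"""
    h,w=im['depth'].shape
    u,v=np.meshgrid(np.arange(w),np.arange(h))
    n=cv2.undistortPoints(np.stack([u,v],-1).reshape(-1,1,2).astype(float),K(im),np.array(im['dist'],float)).reshape(-1,2)
    V=np.array(im['view']);d=im['depth'].reshape(-1,1)
    P=(np.c_[n,np.ones(len(n))]*d-V[:3,3])@V[:3,:3]
    P[d[:,0]==0]=np.nan
    return P.reshape(h,w,3)
def save(im,name): cv2.imwrite(f'pics/{name}.png',im[...,::-1])
E
python3 - <<'E'
from h import *
for n in('scene','top'):
    im=grab(n); save(im['pixels'],n+'0'); V=np.array(im['view']);print(n,im['fx'],-V[:3,:3].T@V[:3,3],V[2,:3],(im['depth']>0).mean())
s=r.sense();print(s)
E
```

```text
scene 570.5892542274976 [ 1.23905984 -0.80273335  0.90609062] [-0.53199628  0.63627002 -0.55869529] 0.995419921875
top 512.5209942448159 [0.31250076 0.09610963 1.21677593] [ 0.19159796 -0.00254222 -0.9814702 ] 0.9960546875
{'t': 0.1, 'joint_pos': array([-1.15502034e+00,  4.23732288e-01,  1.63055597e+00,  1.07310130e-06,
        1.08861491e+00, -1.90246597e-02]), 'qvel': array([-0.00011774, -0.00067707, -0.00303195, -0.00049333, -0.00180761,
       -0.00019187]), 'effort': array([-1.10006084e-03, -5.45615458e+01, -2.74328148e+01,  6.43923157e-02,
        1.87456602e-02, -2.85518792e-05]), 'tcp_pos': array([ 0.26308684, -0.56640858,  0.22202213]), 'orientation': array([[ 9.06954253e-01,  4.21228803e-01, -5.28445558e-04],
       [ 4.21229134e-01, -9.06953460e-01,  1.19924367e-03],
       [ 2.58804500e-05, -1.31025581e-03, -9.99999141e-01]]), 'force': array([ 0.72350244, -0.25299338, -0.31628706]), 'moment': array([-0.00981975, -0.0147311 , -0.03271244]), 'width': 0.08814374193724589}
```

View pics/scene0.png

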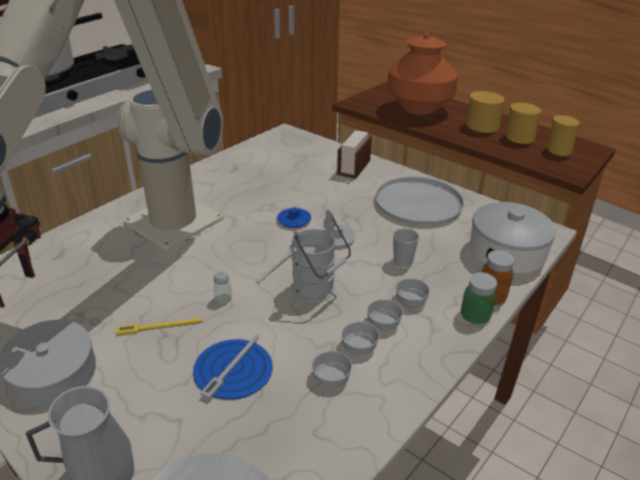

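View pics/top0.png

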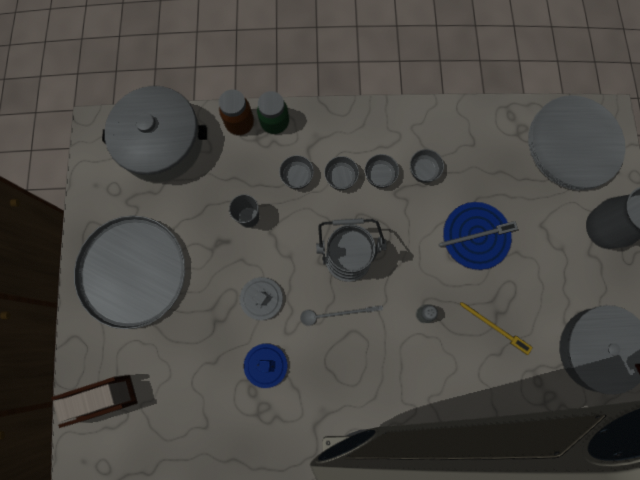

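Top view: the steel lid is at (263,298), and its blue look-alike at (265,366) is to be left alone. The steel bar lies on the blue trivet at (480,236), with the handle at (508,228) and the tip at (442,244). The yellow look-alike is at (497,330). The carrier is at (351,250), with the bail at the top. I choose the steel lid and the steel bar.

```bash
python3 - <<'E'
from h import *
im=load('top');C=cloud(im);px=im['pixels']
a=cv2.resize(px[195:295,300:400],(400,400),interpolation=cv2.INTER_CUBIC)
b=cv2.resize(px[250:350,215:315],(400,400),interpolation=cv2.INTER_CUBIC)
c=cv2.resize(px[195:282,430:530],(400,348),interpolation=cv2.INTER_CUBIC)
s=load('scene')['pixels'];d=cv2.resize(s[200:330,250:365],(400,452),interpolation=cv2.INTER_CUBIC)
o=np.zeros((600,800,3),np.uint8);o[:400,:400]=a;o[:400,400:]=b
o=cv2.copyMakeBorder(np.vstack([np.hstack([a,b]),np.hstack([c,d[:348]])]),0,0,0,0,0)
save(cv2.resize(o,(640,598)),'crop1')
print('plane',np.nanmedian(C[380:420,330:420,2]))
def reg(n,v0,v1,u0,u1,zs):
    P=C[v0:v1,u0:u1].reshape(-1,3)
    for z0,z1 in zs:
        Q=P[(P[:,2]>z0)&(P[:,2]<z1)]
        if len(Q)<3: print(n,z0,z1,len(Q));continue
        print(n,z0,z1,len(Q),'min',Q.min(0).round(4),'max',Q.max(0).round(4),'med',np.median(Q,0).round(4), 'rect',cv2.minAreaRect(Q[:,:2].astype(np.float32)), 'circ',cv2.minEnclosingCircle(Q[:,:2].astype(np.float32)))
reg('lid',270,330,230,300,[(.006,.02),(.03,.05)])
reg('carr',205,295,305,395,[(.138,.148),(.15,.17),(.175,.192),(.192,.205)])
# bar on trivet: non-blue
hsv=cv2.cvtColor(px,cv2.COLOR_RGB2HSV)
m=np.zeros((480,640),bool);m[198:275,438:522]=1
blue=(hsv[...,1]>120)&(hsv[...,0]>100)&(hsv[...,0]<135)
tb=blue&m;(cx,cy),R=cv2.minEnclosingCircle(np.argwhere(tb)[:,::-1].astype(np.float32));print('trivet',onplane(im,[[cx,cy]],.008),R)
yy,xx=np.mgrid[:480,:640];bm=(~blue)&((xx-cx)**2+(yy-cy)**2<(R-1.5)**2)
P=onplane(im,np.argwhere(bm)[:,::-1],.018);print('bar px',bm.sum())
v=cv2.fitLine(P[:,:2].astype(np.float32),cv2.DIST_HUBER,0,.001,.001).ravel();print(v)
bz=(C[...,2]>.012)&m;P=C[bz];print(len(P));v=cv2.fitLine(P[:,:2].astype(np.float32),cv2.DIST_HUBER,0,.001,.001).ravel();print('depth bar',v,cv2.minAreaRect(P[:,:2].astype(np.float32)),np.median(P[:,2]))
E
```

```text
plane 0.0008757718568707788
lid 0.006 0.02 1308 min [0.3602 0.1605 0.006 ] max [0.4963 0.316  0.02  ] med [0.4263 0.2431 0.0146] rect ((0.42850691080093384, 0.23626384139060974), (0.15730546414852142, 0.13000667095184326), 87.52009582519531) circ ((0.4282253384590149, 0.2297634780406952), 0.09721086174249649)
lid 0.03 0.05 111 min [0.4115 0.229  0.0328] max [0.4415 0.2592 0.0457] med [0.4255 0.245  0.0397] rect ((0.4263077974319458, 0.24491479992866516), (0.023827536031603813, 0.023941319435834885), 53.29719924926758) circ ((0.42631852626800537, 0.24408385157585144), 0.015511211939156055)
carr 0.138 0.148 250 min [ 0.465  -0.0293  0.138 ] max [0.5677 0.1024 0.1478] med [0.5274 0.0327 0.1426] rect ((0.5174797773361206, 0.04118601977825165), (0.13002954423427582, 0.10334838926792145), 83.10651397705078) circ ((0.5344574451446533, 0.03561069071292877), 0.06947688013315201)
carr 0.15 0.17 128 min [ 0.5006 -0.0359  0.1505] max [0.5516 0.1094 0.17  ] med [0.5143 0.0951 0.1656] rect ((0.5258890390396118, 0.036993060261011124), (0.04659450054168701, 0.14595752954483032), 2.1180427074432373) 
[... 266 characters left out ...]
), 2.4408071041107178) circ ((0.5238828659057617, 0.036087214946746826), 0.06694149225950241)
carr 0.192 0.205 41 min [ 0.506  -0.0298  0.192 ] max [0.528  0.1008 0.2037] med [ 0.5171 -0.0212  0.1984] rect ((0.5170128345489502, 0.035578228533267975), (0.016599856317043304, 0.13088399171829224), 2.656991481781006) circ ((0.5150977373123169, 0.03548934683203697), 0.0655503198504448)
trivet [[ 0.56384571 -0.28033511  0.008     ]] 34.60324478149414
bar px 359
[ 0.22700322 -0.973894    0.568641   -0.30127054]
674
depth bar [ 0.22873722 -0.9734882   0.5653655  -0.29036167] ((0.5636010766029358, -0.2783201336860657), (0.16139671206474304, 0.1628255397081375), 56.659175872802734) 0.01578019071804859
```

View pics/crop1.png

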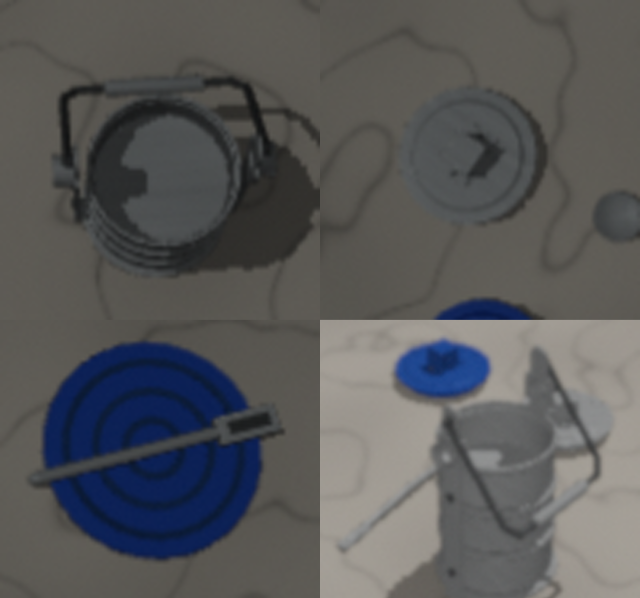

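```bash
python3 - <<'E'
from h import *
im=load('top');C=cloud(im);px=im['pixels'];sc=load('scene')
a=cv2.resize(px[280:316,245:281],(400,400),interpolation=cv2.INTER_CUBIC)
uv=proj(sc,[[.426,.245,.03]])[0].astype(int);print('lid in scene',uv)
b=cv2.resize(sc['pixels'][uv[1]-18:uv[1]+18,uv[0]-18:uv[0]+18],(400,400),interpolation=cv2.INTER_CUBIC)
save(cv2.convertScaleAbs(np.hstack([a,b]),alpha=1.6),'crop2')
np.set_printoptions(suppress=True,precision=4,linewidth=200)
L=C.reshape(-1,3)
def circ(P):
    A=np.c_[2*P,np.ones(len(P))];s=np.linalg.lstsq(A,(P**2).sum(1),rcond=None)[0];return s[:2],np.sqrt(s[2]+s[0]**2+s[1]**2)
d=np.hypot(L[:,0]-.4263,L[:,1]-.2445)
Q=L[(d<.056)&(L[:,2]>.009)&(L[:,2]<.02)];print('lid flange centroid',Q.mean(0),len(Q));h=cv2.convexHull(Q[:,:2].astype(np.float32))[:,0];print(circ(h.astype(float)))
T=L[(d<.03)&(L[:,2]>.036)&(L[:,2]<.045)];print('loop top',T.mean(0),len(T),cv2.minAreaRect(T[:,:2].astype(np.float32)))
# map of heights round loop
for v in range(284,310): print(v,' '.join('%3d'%(1000*C[v,u,2]) for u in range(250,276)))
# carrier
near=np.hypot(L[:,0]-.517,L[:,1]-.036)<.085
S=L[near&(L[:,2]>.19)]
for sg in(1,-1):
    q=S[(S[:,1]-.036)*sg>0];print('strap',sg,len(q),q.mean(0),q.min(0),q.max(0))
Q=L[near&(L[:,2]>.139)&(L[:,2]<.147)];rr=np.hypot(Q[:,0]-.517,Q[:,1]-.036);Q=Q[(rr<.056)&(rr>.044)]
print('rim',len(Q),circ(Q[:,:2]))
# bar
B=L[(L[:,2]>.0125)&(L[:,2]<.03)&(np.hypot(L[:,0]-.5645,L[:,1]+.28)<.13)]
hsv=cv2.cvtColor(px,cv2.COLOR_RGB2HSV).reshape(-1,3);nb=hsv[:,1]<90
B=L[nb&(L[:,2]>.0115)&(L[:,2]<.03)&(np.hypot(L[:,0]-.5645,L[:,1]+.28)<.13)]
print('bar',len(B),B[:,2].mean());ax=np.array([-.228,.9737])
for i in range(2):
    c=B[:,:2].mean(0);t=(B[:,:2]-c)@ax;print(c,t.min(),t.max(),'mid',c+ax*(t.min()+t.max())/2)
    sh=B[(t>-.02)&(t<.085)];v=cv2.fitLine(sh[:,:2].astype(np.float32),cv2.DIST_HUBER,0,.001,.001).ravel();ax=v[:2]*np.sign(v[1]);print('shank axis',ax,v[2:],np.degrees(np.arctan2(ax[1],ax[0])))
    hd=B[t<-.06];print('handle perp',((hd[:,:2]-v[2:])@[-ax[1],ax[0]]).min(),((hd[:,:2]-v[2:])@[-ax[1],ax[0]]).max())
E
```

```text
lid in scene [337 228]
lid flange centroid [0.4267 0.2444 0.0148] 1263
(array([0.4271, 0.2449]), np.float64(0.05008875117565361))
loop top [0.4265 0.2446 0.0398] 103 ((0.4263077974319458, 0.24491479992866516), (0.023827536031603813, 0.023941319435834885), 53.29719924926758)
284  13  14  14  14  18  17  15  18  12  13  14  17  13  20  13  17  15  11  13  14  13  14  12  17  13  17
285  16  12  13  16  13  12  16  16  18  16  14  12  16  16  16  14  17  13  16  17  18  15  15  11  15  12Traceback (most recent call last):
  File "<stdin>", line 15, in <module>
  File "<stdin>", line 15, in <genexpr>
ValueError: cannot convert float NaN to integer
```

View pics/crop2.png

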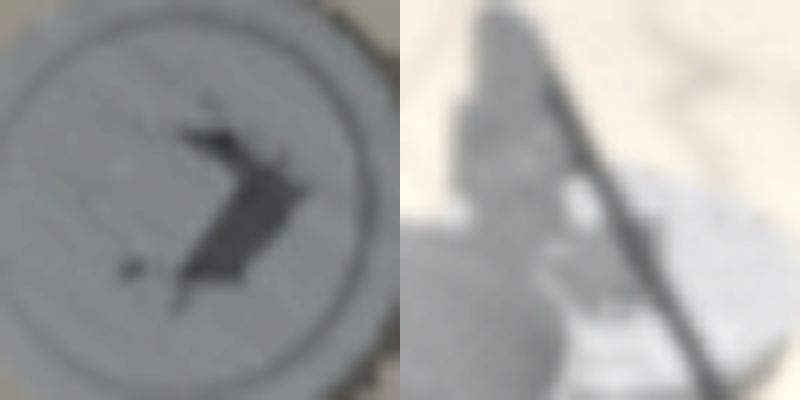

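```bash
cat > m.py <<'E'
from h import *
np.set_printoptions(suppress=True,precision=4,linewidth=200)
im=load('top');C=np.nan_to_num(cloud(im),nan=9);px=im['pixels'];sc=load('scene')
S=np.nan_to_num(cloud(sc),nan=9)
L=C.reshape(-1,3)
print('top heights')
for v in range(288,307): print(v,' '.join('%3d'%min(999,1000*C[v,u,2]) for u in range(253,276)))
print('scene heights; near-lid only')
for v in range(216,244): print(v,' '.join('%3d'%(1000*S[v,u,2]) if np.hypot(S[v,u,0]-.4265,S[v,u,1]-.245)<.06 else '  .' for u in range(328,352)))
g=cv2.cvtColor(sc['pixels'],cv2.COLOR_RGB2GRAY)
print('gray')
for v in range(218,236): print(v,' '.join('%3d'%g[v,u] for u in range(328,352)))
def circ(P):
    A=np.c_[2*P,np.ones(len(P))];s=np.linalg.lstsq(A,(P**2).sum(1),rcond=None)[0];return s[:2],np.sqrt(s[2]+s[0]**2+s[1]**2)
near=np.hypot(L[:,0]-.517,L[:,1]-.036)<.085
Z=L[near&(L[:,2]>.19)&(L[:,2]<.21)]
for sg in(1,-1):
    q=Z[(Z[:,1]-.036)*sg>0];print('strap',sg,len(q),q.mean(0),q.min(0),q.max(0))
Q=L[near&(L[:,2]>.139)&(L[:,2]<.147)];rr=np.hypot(Q[:,0]-.517,Q[:,1]-.036);Q=Q[(rr<.056)&(rr>.044)]
print('rim',len(Q),circ(Q[:,:2]))
for nm,c in(('top',C),('scene',S)):
  M=c.reshape(-1,3);hsv=cv2.cvtColor((im if nm=='top' else sc)['pixels'],cv2.COLOR_RGB2HSV).reshape(-1,3);nb=hsv[:,1]<90
  B=M[nb&(M[:,2]>.0115)&(M[:,2]<.03)&(np.hypot(M[:,0]-.5645,M[:,1]+.28)<.13)]
  print(nm,'bar',len(B),B[:,2].mean());ax=np.array([-.228,.9737])
  for i in range(2):
    c=B[:,:2].mean(0);t=(B[:,:2]-c)@ax;print(c,t.min(),t.max(),'mid',c+ax*(t.min()+t.max())/2)
    sh=B[(t>-.02)&(t<.085)];v=cv2.fitLine(sh[:,:2].astype(np.float32),cv2.DIST_HUBER,0,.001,.001).ravel();ax=v[:2]*np.sign(v[1]);print('axis',ax,v[2:],np.degrees(np.arctan2(ax[1],ax[0])))
    hd=B[t<-.06];p=(hd[:,:2]-v[2:])@[-ax[1],ax[0]];print('handle perp',p.min(),p.max(),p.mean())
E
python3 m.py
```

```text
top heights
288  18  15  15  16  16  13  15  13  15  19  13  14  17  13  11  16  16  14  13  19  15   9   7
289  13  17  13  14  17  17  15  13  20  15  17  14  16  14  16  12  13  15  16  16  14  18  18
290  11  17  12  18  12  16  17  18  18  17  19  11  13  12  16  17  19  20  13  15  14  19  14
291  12  15  16  15  17  39  37  16  17  20  18  13  19  18  18  16  15  13  15  20  18  18  18
292  12  20  11  14  39  39  38  43  19  20  17  19  19  19  10  13  16  16  12  14  15  15  16
293  10  12  17  39  45  40  40  39  38  14  11  17  20  15  19  15  14  13  13  15  17  12  18
294  16  17  17  42  39  40  39  42  36  40  37  15  14  13  15  16  16  14  14  17  17  14  14
295  14  14  43  43  40  39  40  40  37  42  40  39  18  18  19  17  18  12  17  11  15  14  14
296  17  38  34  38  37  39  37  41  41  39  39  38  37  38  16  19  17  11  17  11  18  19  19
297  16 999  38  42  41  36  40  40  39  39  38  38  37  36  21  19  14  13  14  18  13  17  13
298  41  40  37  44  36  41  38  42  38  41  35  40  35  19  14  15  15  14  17  14  13  17  14
299  37  42  38  44  37  40  41 
[... 5808 characters left out ...]
.011976451278736453 0.0012927456588798464
[ 0.5684 -0.2987] -0.082363592567859 0.11936350558704328 mid [ 0.564  -0.2807]
axis [-0.2349  0.972 ] [ 0.5642 -0.2805] 103.58805
handle perp -0.009657679613719354 0.011976451278736453 0.0012927456588798464
scene bar 505 0.017496962384639127
[ 0.5742 -0.3066] -0.07681651074940118 0.12557048187839898 mid [ 0.5686 -0.2829]
axis [-0.2347  0.9721] [ 0.5688 -0.2804] 103.575386
handle perp -0.008646400567074016 0.015354070032977077 0.001684474145226832
[ 0.5742 -0.3066] -0.07683475544378575 0.1255622826057732 mid [ 0.5685 -0.2829]
axis [-0.2347  0.9721] [ 0.5688 -0.2804] 103.575386
handle perp -0.008646400567074016 0.015354070032977077 0.001684474145226832
```

The scene depth shows a continuous solid face, 39→15 mm, on the loop's side at azimuth −37°. So the legs face −37°/143° and the tunnel runs along 53°. The lid must turn by about +39.4°.

Measured positions, which agree with the given sizes:

| Item | Position (m) | Azimuth |
|---|---|---|
| Carrier centre | (0.5165, 0.0358) | yaw 2.7° |
| Lid centre | (0.4266, 0.2447) | tunnel 53° |
| Bar middle | (0.564–0.566, −0.281) | 103.6° |

```bash
cat > g.py <<'E'
import sys,numpy as np
from station import r
# usage: g.py x y z [jaw azimuth deg]  -> tool-axis shift and turn from measured pose
s=r.sense();R=s['orientation'];a=list(map(float,sys.argv[1:]))
d=R.T@(np.array(a[:3])-s['tcp_pos']);az=np.degrees(np.arctan2(R[1,1],R[0,1]))
print('t',round(s['t'],2),'tcp',s['tcp_pos'].round(4),'jaw az',round(az,2),'w',round(s['width'],4),'F',s['force'].round(1))
print('shift',d.round(4),'dist',np.linalg.norm(d).round(3),end=' ')
if len(a)>3: t=(-(a[3]-az)+90)%180-90;print('turn',round(t,2))
E
python3 -m crank '[[0.318,-0.312,-0.03,-28],[0.318,-0.312,-0.03,-28],[0.318,-0.312,-0.03,-28],[0.318,-0.312,-0.03,-28],[0.318,-0.312,-0.03,-28],[0.318,-0.312,-0.03,-28],[0.318,-0.312,-0.03,-28],[0.318,-0.312,-0.03,-28],[0.318,-0.312,-0.03,-28],[0.318,-0.312,-0.03,-28],[0.318,-0.312,-0.03,-28],[0.318,-0.312,-0.03,-28]]' 0.06 10; python3 g.py .4266 .2447 .12 -36.7
```

```text
t: 1.1
tcp_pos: [0.4214, -0.1459, 0.253]
orientation: [[0.6, 0.8, 0.001], [0.8, -0.6, 0.001], [0.001, 0.0, -1.0]]
force: [-0.9, -0.1, 0.2]
width: 0.0599
t 1.1 tcp [ 0.4214 -0.1459  0.253 ] jaw az -36.84 w 0.0599 F [-0.9 -0.1  0.2]
shift [ 0.3155 -0.2301  0.1334] dist 0.413 turn -0.14
```

```bash
python3 -m crank '[[0.315,-0.230,0,0],[0.315,-0.230,0,0],[0.315,-0.230,0,0],[0.315,-0.230,0,0],[0.315,-0.230,0,0],[0.315,-0.230,0,0],[0.315,-0.230,0,0],[0.315,-0.230,0,0],[0.315,-0.230,0,0],[0.315,-0.230,0.08,0],[0.315,-0.230,0.15,0],[0.315,-0.230,0.15,0]]' 0.06 10; python3 g.py .4266 .2447 .019 -36.7
python3 - <<'E'
from h import *
im=grab('top');save(cv2.resize(im['pixels'][240:360,200:330],None,fx=4,fy=4,interpolation=cv2.INTER_CUBIC),'lid1')
E
```

```text
t: 2.1
tcp_pos: [0.4272, 0.2393, 0.1276]
orientation: [[0.601, 0.799, 0.002], [0.799, -0.601, 0.001], [0.002, 0.001, -1.0]]
force: [0.5, -0.7, -0.7]
width: 0.0601
t 2.1 tcp [0.4272 0.2393 0.1276] jaw az -36.97 w 0.0601 F [ 0.5 -0.7 -0.7]
shift [ 0.0038 -0.0038  0.1086] dist 0.109 turn -0.27
```

View pics/lid1.png

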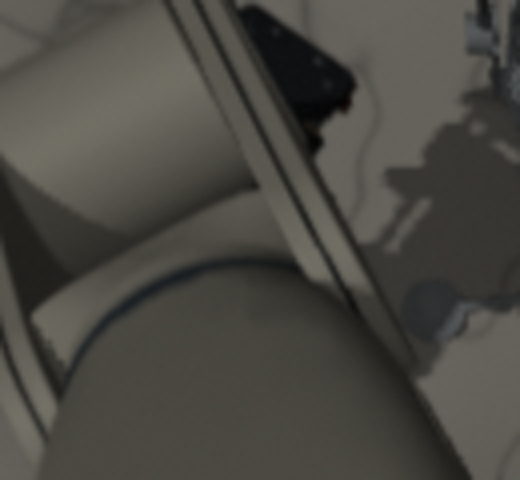

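The top view (picture 5) shows only the arm hiding the lid, so I rely on the earlier measurement.

```bash
python3 -m crank '[[0.0,0.0,0.03,0],[0,0,0.06,0],[0,0,0.06,0],[0,0,0.06,0]]' ; python3 g.py .4266 .2447 .019 -36.7
```

```text
t: 2.48
tcp_pos: [0.4262, 0.2374, 0.0684]
orientation: [[0.603, 0.797, -0.003], [0.797, -0.603, -0.002], [-0.003, -0.001, -1.0]]
force: [-1.5, -0.7, 0.5]
width: 0.06
t 2.48 tcp [0.4262 0.2374 0.0684] jaw az -37.12 w 0.06 F [-1.5 -0.7  0.5]
shift [ 0.0062 -0.004   0.0494] dist 0.05 turn -0.42
```

```bash
python3 -m crank '[[0.006,-0.004,0.02,-0.4],[0.006,-0.004,0.035,-0.4],[0.006,-0.004,0.047,-0.4],[0.006,-0.004,0.047,-0.4],[0.006,-0.004,0.047,-0.4]]' ; python3 g.py .4266 .2447 .019 -36.7
```

```text
t: 2.9
tcp_pos: [0.4282, 0.2458, 0.0234]
orientation: [[0.598, 0.802, 0.002], [0.802, -0.598, 0.001], [0.002, 0.001, -1.0]]
force: [-1.0, -0.0, 1.0]
width: 0.06
t 2.9 tcp [0.4282 0.2458 0.0234] jaw az -36.71 w 0.06 F [-1. -0.  1.]
shift [-0.0019 -0.0007  0.0044] dist 0.005 turn -0.01
```

```bash
python3 -m crank '[[-0.001,0,0.003,0],[-0.001,0,0.003,0],[-0.001,0,0.003,0],[-0.001,0,0.003,0],[-0.001,0,0.003,0],[-0.001,0,0.003,0],[-0.001,0,0.003,0],[-0.001,0,0.003,0]]' 0 25; python3 g.py .4266 .2447 .26 2.7
```

```text
t: 3.57
tcp_pos: [0.4268, 0.2448, 0.0188]
orientation: [[0.597, 0.802, 0.0], [0.802, -0.597, 0.0], [0.0, 0.0, -1.0]]
force: [-0.4, -0.4, 4.5]
width: 0.0239
t 3.57 tcp [0.4268 0.2448 0.0188] jaw az -36.68 w 0.0239 F [-0.4 -0.4  4.5]
shift [-1.000e-04 -0.000e+00 -2.412e-01] dist 0.241 turn -39.38
```

```bash
python3 -m crank '[[0,0,-0.03,0],[0,0,-0.07,0],[0,0,-0.11,-6],[0,0,-0.15,-13],[0,0,-0.19,-20],[0,0,-0.22,-27],[0,0,-0.24,-34],[0,0,-0.24,-39.4],[0,0,-0.24,-39.4],[0,0,-0.24,-39.4],[0,0,-0.24,-39.4]]' ; python3 g.py .5165 .0358 .26 2.7
python3 - <<'E'
from h import *
im=grab('scene');uv=proj(im,[.4266,.2447,.24])[0].astype(int);print(uv)
save(cv2.resize(im['pixels'][uv[1]-60:uv[1]+60,uv[0]-60:uv[0]+60],None,fx=4,fy=4,interpolation=cv2.INTER_CUBIC),'lift')
E
```

```text
t: 4.48
tcp_pos: [0.4258, 0.2443, 0.2575]
orientation: [[-0.045, 0.999, -0.002], [0.999, 0.045, -0.001], [-0.001, -0.002, -1.0]]
force: [-0.1, -1.1, -1.2]
width: 0.0238
t 4.48 tcp [0.4258 0.2443 0.2575] jaw az 2.55 w 0.0238 F [-0.1 -1.1 -1.2]
shift [-0.2124  0.0813 -0.0025] dist 0.227 turn -0.15
[339 161]
```

View pics/lift.png

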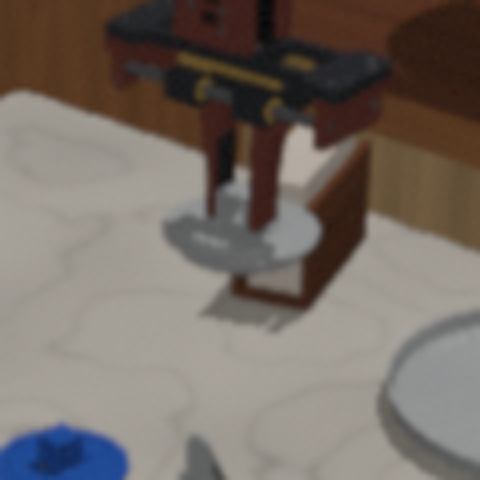

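The lid hangs level in the fingers at (240,225). I check that the loop's opening faces −y using depth between the fingers.

```bash
python3 - <<'E'
from h import *
im=load('scene');S=np.nan_to_num(cloud(im),nan=9);g=cv2.cvtColor(im['pixels'],cv2.COLOR_RGB2GRAY)
uv=proj(im,[.4258,.2443,.264])[0].astype(int);c=np.array([.4258,.2443])
print(uv)
for v in range(uv[1]-8,uv[1]+14): print(v,' '.join('%3d'%(1000*(S[v,u,2]-.2388)) if np.hypot(*(S[v,u,:2]-c))<.055 else '  .' for u in range(uv[0]-12,uv[0]+12)),'|',' '.join('%3d'%(1000*(S[v,u,1]-c[1])) if abs(S[v,u,1]-c[1])<.06 else '  .' for u in range(uv[0]-12,uv[0]+12)))
L=S.reshape(-1,3);Q=L[(np.hypot(L[:,0]-c[0],L[:,1]-c[1])<.055)&(L[:,2]>.245)&(L[:,2]<.26)];print(np.median(Q,0))
E
```

```text
[339 152]
144   .   .   .  46  48  50  53  48  45  46  44   .   .   .  59  58  60  62  59  59  57  53   .   . |   .   .   .  -9 -11 -12 -15  -5   0   1   6   .   .   . -12  -8 -11 -11  -5  -4   0   9   .   .
145   .   .   .  46  46  46  45  46  43  38  40   .   .   .  55  57  56  57  57  53  54  52   .   . |   .   .   . -13 -12 -10  -6  -6   0   9   8   .   .   . -10 -12  -8  -8  -6   0   2   5   .   .
146   .   .   .  42  44  44  46  44  42  40  39  40   .   .  52  53  54  57  52  51  52  46   .   . |   .   .   . -11 -12 -10 -13  -7  -2   2   5   5   .   .  -9  -9 -10 -13  -3   0   0  12   .   .
147   .   .   .  38  44  44  43  40  40  41  37  39  38  39  49  50  52  54  50  49  44  44   .   . |   .   .   .  -9 -17 -16 -12  -6  -4  -5   3   2   5   6  -9  -9 -11 -12  -5   0   9  11   .   .
148   .   .   .  35  39  41  40  37  38  40  37  38  38  37  47  51  49  48  46  48  44  41   .   . |   .   .   .  -9 -13 -15 -11  -5  -5  -6   0   0   0   4 -11 -14 -10  -7  -2  -3   4  10   .   .
149   .   .   .  36  35  35  37  39  37  36  39  36  38  38  44  47  47  46  45  43  40  40   .   . 
[... 2600 characters left out ...]
-38 -30 -29 -29 -27 -25 -21 -21 -19 -21 -14 -12 -12 -12 -10 -10  -4  -4
163  16  12  16  14  13  16  16  15  19  12  13  15  15  12  15  12  13  14  13  11  15  12  10  11 | -50 -43 -46 -43 -39 -42 -41 -38 -42 -30 -28 -31 -30 -23 -26 -19 -20 -19 -15 -11 -15 -10  -4  -4
164  12  12  12  11  15  12  13  13  14  14  16  13  14  14  13  11  15  14  12  11  12  13  11  13 | -48 -47 -45 -41 -47 -41 -41 -38 -38 -36 -37 -31 -31 -30 -26 -22 -27 -23 -19 -15 -15 -16 -11 -11
165   4  11  11  13  14  15  11  13  17  14  15  14  14  15  15  10  13  14  13  14  13  12  13  13 | -41 -50 -47 -50 -49 -48 -41 -42 -47 -41 -40 -38 -36 -37 -34 -25 -28 -27 -24 -25 -22 -18 -18 -17
[0.43958409 0.22938478 0.25236884]
```

Confirmed: through the gap, depth runs to y=+21 mm beyond the face, so the tunnel is along y. Carry the lid over the carrier.

```bash
python3 -m crank '[[-0.212,0.081,-0.005,0],[-0.212,0.081,-0.005,0],[-0.212,0.081,-0.005,0],[-0.212,0.081,-0.005,0],[-0.212,0.081,-0.005,0],[-0.212,0.081,-0.005,0],[-0.212,0.081,-0.005,0],[-0.212,0.081,-0.005,0],[-0.212,0.081,-0.005,0]]' ; python3 g.py .5165 .0358 .18 2.7
python3 - <<'E'
from h import *
for n in ('scene','top'):
    im=grab(n);uv=proj(im,[.5165,.0358,.2])[0].astype(int);print(n,uv)
    S=np.nan_to_num(cloud(im),nan=9).reshape(-1,3)
    d=np.hypot(S[:,0]-.5165,S[:,1]-.0358)
    Q=S[(d<.058)&(S[:,2]>.245)&(S[:,2]<.262)]
    print('crown',len(Q),Q.mean(0).round(4),Q.min(0).round(4),Q.max(0).round(4))
    for sg in(1,-1):
        q=S[(d<.075)&(d>.05)&((S[:,1]-.0358)*sg>0)&(S[:,2]>.188)&(S[:,2]<.2)];print('strap',sg,len(q),q.mean(0).round(4),q.min(0).round(4),q.max(0).round(4))
    if n=='scene': save(cv2.resize(im['pixels'][uv[1]-70:uv[1]+80,uv[0]-75:uv[0]+75],None,fx=4,fy=4,interpolation=cv2.INTER_CUBIC),'over')
E
```

```text
t: 5.28
tcp_pos: [0.5167, 0.0373, 0.2627]
orientation: [[-0.046, 0.999, -0.002], [0.999, 0.046, 0.0], [0.0, -0.002, -1.0]]
force: [-0.4, 0.0, -1.1]
width: 0.0238
t 5.28 tcp [0.5167 0.0373 0.2627] jaw az 2.66 w 0.0238 F [-0.4  0.  -1.1]
shift [-0.0016 -0.0001  0.0827] dist 0.083 turn -0.04
scene [312 219]
crown 671 [0.5265 0.0238 0.258 ] [ 0.4647 -0.0149  0.2452] [0.569  0.0873 0.262 ]
strap 1 27 [0.5174 0.0913 0.1935] [0.5065 0.0865 0.1886] [0.5284 0.0948 0.1993]
strap -1 39 [ 0.5211 -0.0269  0.1935] [ 0.5091 -0.0369  0.1882] [ 0.5303 -0.0213  0.1999]
top [351 242]
crown 7 [ 0.5083 -0.0099  0.2575] [ 0.5044 -0.0108  0.2541] [ 0.5112 -0.0087  0.2606]
strap 1 23 [0.5137 0.0966 0.1942] [0.5066 0.0926 0.1887] [0.5221 0.1008 0.1991]
strap -1 15 [ 0.5213 -0.0253  0.1939] [ 0.5172 -0.0306  0.1882] [ 0.5278 -0.0212  0.1996]
```

View pics/over.png

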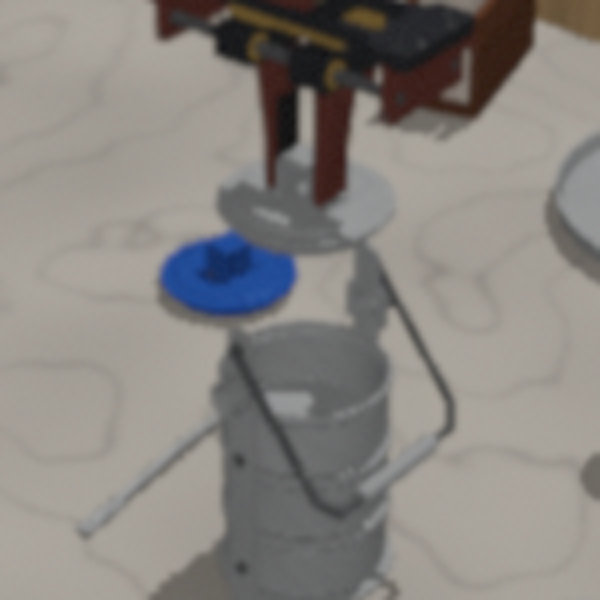

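```bash
python3 - <<'E'
from h import *
from scipy.optimize import least_squares
im=load('scene');S=np.nan_to_num(cloud(im),nan=9).reshape(-1,3)
def hullfit(P,R,c0):
    h=cv2.convexHull(P.astype(np.float32))[:,0];a=np.arctan2(*(h-c0).T[::-1])
    return least_squares(lambda c:np.hypot(*(h-c).T)-R,c0,loss='soft_l1',f_scale=.0015).x.round(4),len(h)
c0=np.array([.5165,.0365])
d=np.hypot(*(S[:,:2]-c0).T)
print('lid',hullfit(S[(d<.06)&(S[:,2]>.249)&(S[:,2]<.262),:2],.051,c0))
print('rim',hullfit(S[(d<.056)&(S[:,2]>.139)&(S[:,2]<.147),:2],.052,c0))
Q=S[(d<.056)&(d>.045)&(S[:,2]>.139)&(S[:,2]<.147),:2]
print('rim ring',least_squares(lambda c:np.hypot(*(Q-c).T)-.0508,c0,loss='soft_l1',f_scale=.0015).x.round(4),len(Q))
E
```

```text
lid (array([0.5176, 0.0349]), 26)
rim (array([0.5187, 0.0351]), 28)
rim ring [0.5187 0.0337] 143
```

```bash
python3 -m crank '[[-0.001,0.0005,0.03,0],[-0.001,0.0005,0.06,0],[-0.001,0.0005,0.08,0],[-0.001,0.0005,0.09,0],[-0.001,0.0005,0.098,0],[-0.001,0.0005,0.098,0],[-0.001,0.0005,0.098,0]]' ; python3 g.py .5172 .0363 .152 2.7
```

```text
t: 5.97
tcp_pos: [0.5185, 0.0363, 0.1661]
orientation: [[-0.048, 0.999, 0.001], [0.999, 0.048, 0.0], [0.0, 0.001, -1.0]]
force: [-0.6, -0.5, -1.1]
width: 0.0238
t 5.97 tcp [0.5185 0.0363 0.1661] jaw az 2.75 w 0.0238 F [-0.6 -0.5 -1.1]
shift [ 0.0001 -0.0013  0.0141] dist 0.014 turn 0.05
```

```bash
python3 -m crank '[[0,-0.001,0.004,0],[0,-0.001,0.007,0],[0,-0.001,0.010,0],[0,-0.001,0.012,0],[0,-0.001,0.014,0],[0,-0.001,0.014,0],[0,-0.001,0.014,0]]' ; python3 g.py .5172 .0363 .152 2.7
```

```text
t: 6.55
tcp_pos: [0.5172, 0.0357, 0.1519]
orientation: [[-0.047, 0.999, 0.0], [0.999, 0.047, 0.0], [0.0, 0.0, -1.0]]
force: [-1.6, 0.0, 4.3]
width: 0.024
t 6.55 tcp [0.5172 0.0357 0.1519] jaw az 2.7 w 0.024 F [-1.6  0.   4.3]
shift [ 0.0006  0.0001 -0.0001] dist 0.001 turn 0.0
```

```bash
python3 -m crank '[[0,0,0.001,0],[0,0,0.001,0],[0,0,0,0],[0,0,0,0],[0,0,0,0],[0,0,-0.01,0],[0,0,-0.03,0],[0,0,-0.07,0],[0,0,-0.11,0],[0,0,-0.11,0]]' 0.05 ; python3 g.py .582 -.352 .26 13.6
```

```text
t: 7.38
tcp_pos: [0.5212, 0.036, 0.2696]
orientation: [[-0.047, 0.999, 0.012], [0.999, 0.047, 0.001], [0.0, 0.012, -1.0]]
force: [1.4, -0.7, 0.4]
width: 0.0502
t 7.38 tcp [0.5212 0.036  0.2696] jaw az 2.71 w 0.0502 F [ 1.4 -0.7  0.4]
shift [-0.3904  0.0423  0.0101] dist 0.393 turn -10.89
```

```bash
python3 -m crank '[[-0.392,0.043,0,-10.9],[-0.392,0.043,0,-10.9],[-0.392,0.043,0,-10.9],[-0.392,0.043,0,-10.9],[-0.392,0.043,0,-10.9],[-0.392,0.043,0,-10.9],[-0.392,0.043,0,-10.9],[-0.392,0.043,0,-10.9],[-0.392,0.043,0,-10.9],[-0.392,0.043,0.04,-10.9],[-0.392,0.043,0.08,-10.9],[-0.392,0.043,0.12,-10.9]]' 0.05 ; python3 g.py .583 -.351 .010 13.6
python3 - <<'E'
from h import *
from scipy.optimize import least_squares
np.set_printoptions(suppress=True,precision=4)
for n in('scene','top'):
    im=grab(n);S=np.nan_to_num(cloud(im),nan=9).reshape(-1,3);c0=np.array([.5172,.0360]);d=np.hypot(*(S[:,:2]-c0).T)
    Q=S[(d<.045)&(S[:,2]>.14)&(S[:,2]<.155)];A=np.c_[Q[:,:2]-c0,np.ones(len(Q))];print(n,'crown plane',np.linalg.lstsq(A,Q[:,2],rcond=None)[0],len(Q))
    T=S[(d<.03)&(S[:,2]>.166)&(S[:,2]<.18)];print('loop top',T.mean(0),len(T),cv2.minAreaRect(T[:,:2].astype(np.float32)))
    h=cv2.convexHull(S[(d<.054)&(S[:,2]>.138)&(S[:,2]<.155),:2].astype(np.float32))[:,0];print('flange',least_squares(lambda c:np.hypot(*(h-c).T)-.051,c0,loss='soft_l1',f_scale=.0015).x)
    uv=proj(im,[.5172,.036,.15])[0].astype(int)
    e=cv2.resize(im['pixels'][uv[1]-40:uv[1]+40,uv[0]-40:uv[0]+40],(400,400),interpolation=cv2.INTER_CUBIC); f=e if n=='scene' else np.hstack([f,e])
save(f,'seated')
E
```

```text
t: 8.38
tcp_pos: [0.5792, -0.3565, 0.1425]
orientation: [[-0.233, 0.973, 0.003], [0.973, 0.233, -0.002], [-0.003, 0.003, -1.0]]
force: [-0.9, -0.2, -0.1]
width: 0.0499
t 8.38 tcp [ 0.5792 -0.3565  0.1425] jaw az 13.47 w 0.0499 F [-0.9 -0.2 -0.1]
shift [0.0048 0.0046 0.1325] dist 0.133 turn -0.13
scene crown plane [-0.0118 -0.0027  0.1491] 467
loop top [0.5196 0.0328 0.1721] 85 ((0.5177626609802246, 0.03267361968755722), (0.026927318423986435, 0.028758788481354713), 9.39317512512207)
flange [0.5189 0.0347]
top crown plane [-0.0035 -0.0008  0.1483] 1223
loop top [0.5152 0.0361 0.1725] 135 ((0.5157053470611572, 0.03600827232003212), (0.025071410462260246, 0.02398560754954815), 3.385035991668701)
flange [0.5169 0.0357]
```

View pics/seated.png

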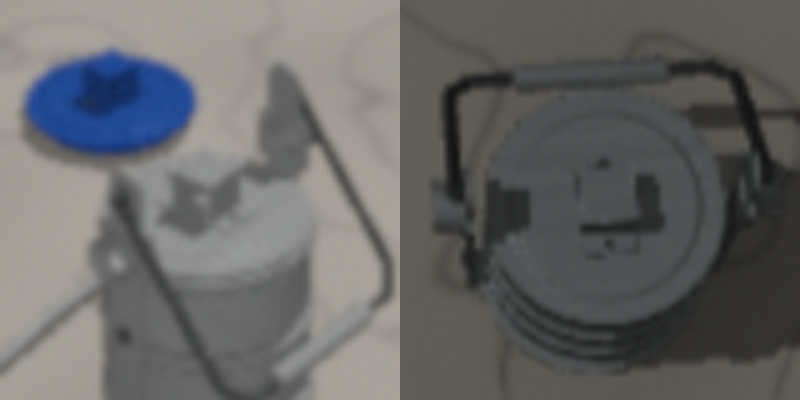

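The lid sits flat: crown at 148.3 mm against 148 expected, tilt under 1°, loop square to the straps. Now the bar.

```bash
python3 -m crank '[[0.004,0.004,0.03,0],[0.004,0.004,0.06,0],[0.004,0.004,0.085,0],[0.004,0.004,0.085,0],[0.004,0.004,0.085,0]]' 0.05 60; python3 g.py .583 -.351 .010 13.6
```

```text
t: 8.9
tcp_pos: [0.582, -0.3488, 0.0589]
orientation: [[-0.236, 0.972, -0.0], [0.972, 0.236, 0.0], [0.0, -0.0, -1.0]]
force: [0.1, -0.5, 0.5]
width: 0.0501
t 8.9 tcp [ 0.582  -0.3488  0.0589] jaw az 13.65 w 0.0501 F [ 0.1 -0.5  0.5]
shift [-0.0024  0.0004  0.0489] dist 0.049 turn 0.05
```

```bash
python3 -m crank '[[-0.002,0,0.02,0],[-0.002,0,0.035,0],[-0.002,0,0.044,0],[-0.002,0,0.048,0],[-0.002,0,0.048,0],[-0.002,0,0.048,0]]' 0.05 60; python3 g.py .583 -.351 .010 13.6
```

```text
t: 9.4
tcp_pos: [0.5823, -0.351, 0.01]
orientation: [[-0.235, 0.972, 0.0], [0.972, 0.235, -0.0], [-0.0, 0.0, -1.0]]
force: [0.1, -0.3, 0.7]
width: 0.0499
t 9.4 tcp [ 0.5823 -0.351   0.01  ] jaw az 13.61 w 0.0499 F [ 0.1 -0.3  0.7]
shift [-0.0002  0.0007  0.    ] dist 0.001 turn 0.01
```

```bash
python3 -m crank '[[0,0,0,0],[0,0,0,0],[0,0,0,0],[0,0,0,0],[0,0,0,0],[0,0,0,0],[0,0,0,0]]' 0 60; python3 -m crank '[[0,0,-0.01,0],[0,0,-0.03,0],[0,0,-0.06,0],[0,0,-0.10,0],[0,0,-0.14,4],[0,0,-0.165,8],[0,0,-0.165,10.9],[0,0,-0.165,10.9],[0,0,-0.165,10.9]]'
cat > bar.py <<'E'
from h import *
np.set_printoptions(suppress=True,precision=4)
s=r.sense();t=s['tcp_pos'];R=s['orientation'];j=R[:,1]*np.sign(R[0,1]);ax0=np.cross([0,0,1],j)
print('tcp',t.round(4),'jaw az',np.degrees(np.arctan2(j[1],j[0])).round(2),'w',s['width'].round(4),'F',s['force'].round(1))
for n in('scene','top'):
    im=grab(n);S=np.nan_to_num(cloud(im),nan=9).reshape(-1,3);hsv=cv2.cvtColor(im['pixels'],cv2.COLOR_RGB2HSV).reshape(-1,3)
    q=S-t;a=q@ax0;p=q@j;ok=(hsv[:,1]<80)&(a>.025)&(a<.19)&(abs(p)<.018)&(abs(q[:,2])<.04)
    if ok.sum()<20: print(n,'few',ok.sum());continue
    a,p,z=a[ok],p[ok],q[ok,2]
    f=np.polyfit(a,z,1);g=np.polyfit(a,p,1);print(n,ok.sum(),'a range',a.min().round(4),np.percentile(a,99).round(4),a.max().round(4),'z slope deg',np.degrees(f[0]).round(2),'top z@.03',np.polyval(f,.03).round(4),'@.16',np.polyval(f,.16).round(4),'lateral deg',np.degrees(g[0]).round(2),'@.03',np.polyval(g,.03).round(4),'@.16',np.polyval(g,.16).round(4))
E
python3 bar.py; python3 g.py .522 -.2 .155 2.7
```

```text
t: 9.98
tcp_pos: [0.5821, -0.3509, 0.0097]
orientation: [[-0.235, 0.972, 0.0], [0.972, 0.235, -0.0], [-0.0, 0.0, -1.0]]
force: [0.4, -0.1, 2.9]
width: 0.0214
t: 10.73
tcp_pos: [0.5815, -0.3506, 0.1746]
orientation: [[-0.049, 0.999, -0.0], [0.999, 0.049, 0.0], [0.0, -0.0, -1.0]]
force: [-0.6, -0.8, -1.5]
width: 0.0214
t 10.73 tcp [ 0.5815 -0.3506  0.1746] jaw az 2.81 w 0.0214 F [-0.6 -0.8 -1.5]
shift [ 0.1533 -0.052   0.0196] dist 0.163 turn 0.11Traceback (most recent call last):
  File "bar.py", line 4, in <module>
    print('tcp',t.round(4),'jaw az',np.degrees(np.arctan2(j[1],j[0])).round(2),'w',s['width'].round(4),'F',s['force'].round(1))
                                                                                   ^^^^^^^^^^^^^^^^
AttributeError: 'float' object has no attribute 'round'
```

```bash
sed -i "s/s\['width'\].round(4)/s['width']/" bar.py; python3 bar.py
```

```text
tcp [ 0.5815 -0.3506  0.1746] jaw az 2.81 w 0.02135395818651809 F [-0.6 -0.8 -1.5]
scene 127 a range 0.1026 0.1685 0.1705 z slope deg 0.06 top z@.03 0.0055 @.16 0.0056 lateral deg -2.75 @.03 0.0089 @.16 0.0027
top 294 a range 0.0258 0.1684 0.1705 z slope deg -0.1 top z@.03 0.0064 @.16 0.0062 lateral deg 0.16 @.03 -0.0014 @.16 -0.0011
```

```bash
python3 g.py .5289 -.2365 .155 2.5; python3 -m crank '[[0.117,-0.047,0.0196,0.3],[0.117,-0.047,0.0196,0.3],[0.117,-0.047,0.0196,0.3],[0.117,-0.047,0.0196,0.3],[0.117,-0.047,0.0196,0.3],[0.117,-0.047,0.0196,0.3],[0.117,-0.047,0.0196,0.3],[0.117,-0.047,0.0196,0.3]]'; python3 g.py .5289 -.2365 .155 2.5;python3 bar.py
python3 - <<'E'
from h import *
f=[]
for n in('scene','top'):
    im=load(n);uv=proj(im,[.521,-.045,.158])[0].astype(int)
    f.append(cv2.resize(im['pixels'][uv[1]-25:uv[1]+25,uv[0]-25:uv[0]+25],(400,400),interpolation=cv2.INTER_CUBIC))
save(cv2.convertScaleAbs(np.hstack(f),alpha=1.3),'eye')
E
```

```text
t 10.83 tcp [ 0.581  -0.3503  0.1731] jaw az 2.8 w 0.0215 F [ 0.2 -0.1 -1.6]
shift [ 0.1162 -0.0465  0.0184] dist 0.126 turn 0.3
t: 11.5
tcp_pos: [0.5303, -0.2374, 0.1549]
orientation: [[-0.041, 0.999, 0.001], [0.999, 0.041, -0.0], [-0.001, 0.001, -1.0]]
force: [0.2, 0.2, -1.1]
width: 0.0215
t 11.5 tcp [ 0.5303 -0.2374  0.1549] jaw az 2.37 w 0.0215 F [ 0.2  0.2 -1.1]
shift [ 0.001  -0.0014 -0.0001] dist 0.002 turn -0.13
tcp [ 0.5303 -0.2374  0.1549] jaw az 2.37 w 0.021477285515076994 F [ 0.2  0.2 -1.1]
scene 111 a range 0.026 0.1684 0.1689 z slope deg -0.14 top z@.03 0.0065 @.16 0.0061 lateral deg -0.56 @.03 0.0046 @.16 0.0033
top 301 a range 0.0253 0.1696 0.1717 z slope deg -0.68 top z@.03 0.008 @.16 0.0064 lateral deg 0.25 @.03 -0.0018 @.16 -0.0012
```

View pics/eye.png

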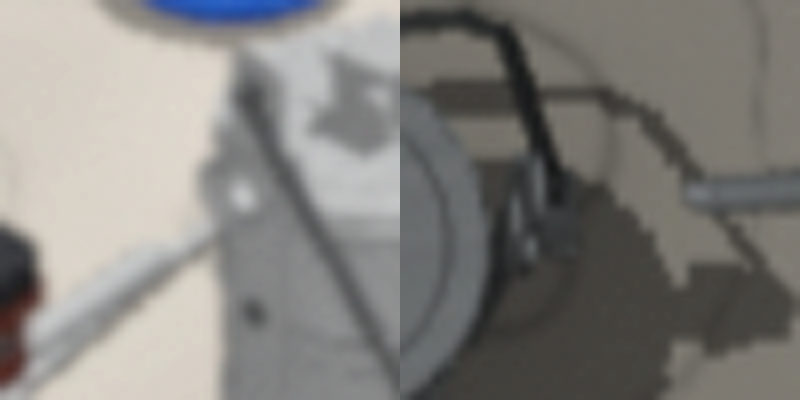

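```bash
python3 - <<'E'
from h import *
np.set_printoptions(suppress=True,precision=4)
c=np.array([.517,.0362,.158]);u=np.array([-.0436,.999,0])
t=r.sense()['tcp_pos'];P=np.array([c-.072*u,c-.057*u,c+.057*u,c+.071*u,t+.171*u+[0,0,.003]])
for n in('scene','top'):
    im=load(n);q=proj(im,P);o=proj(im,[.521,-.045,.158])[0].astype(int)
    print(n,'px',q.round(1).tolist(),'crop',((q-o+25)*8).round(0).tolist())
    S=np.nan_to_num(cloud(im),nan=9);L=S.reshape(-1,3);d=L-c;a=d@u;p=d[:,0]*u[1]-d[:,1]*u[0]
    for lo,hi in((-.08,-.061),(.061,.08)):
        k=(a>lo)&(a<hi)&(abs(p)<.03)&(abs(d[:,2])<.02)
        if k.sum(): print(n,lo,k.sum(),'a',a[k].min(),a[k].max(),'p',p[k].mean(),p[k].min(),p[k].max(),'z',L[k,2].mean(),L[k,2].min(),L[k,2].max())
        K_=np.argwhere(k.reshape(480,640));print('  px rows',K_.min(0) if len(K_) else '',K_.max(0) if len(K_) else '')
im=load('top');C=np.nan_to_num(cloud(im),nan=9)
print('top z,x around -y collar')
for v in range(236,256): print(v,' '.join('%4d'%min(999,1000*C[v,u,2]) for u in range(370,394)))
E
```

```text
scene px [[293.2, 248.6], [297.4, 245.6], [327.6, 224.2], [331.1, 221.7], [284.7, 255.1]] crop [[226.0, 189.0], [260.0, 165.0], [501.0, -6.0], [529.0, -26.0], [158.0, 241.0]]
scene -0.08 145 a -0.07664091966517562 -0.061083659788195174 p 0.006343068219429705 -0.012509454389295413 0.02999364529104355 z 0.16023136455345602 0.1380736770680783 0.17786742452052756
  px rows [239 289] [256 306]
scene 0.061 28 a 0.06116339094815362 0.06888504122158273 p 0.009003882849882724 -0.008595506050635915 0.029263408991472315 z 0.15938261849675475 0.14839798690618486 0.17404555162274216
  px rows [219 326] [228 339]
top px [[384.8, 244.0], [377.7, 244.5], [323.8, 248.4], [317.1, 248.8], [399.2, 242.6]] crop [[166.0, 208.0], [110.0, 212.0], [-322.0, 243.0], [-375.0, 247.0], [281.0, 197.0]]
top -0.08 54 a -0.07249318256654155 -0.06170237540017881 p 0.0038042229654137788 -0.012645444474246878 0.029612369981539405 z 0.16704686818122044 0.15426485609367427 0.1777070460401059
  px rows [231 379] [250 385]
top 0.061 67 a 0.0610840708814263 0.07346624000903108 p 0.0031524905126949785 -0.010044458486248287 0.
[... 1912 characters left out ...]
  148  165  170    3    0    2    0  157   -4    1   -3    6    0    2    1   -1
251  150  147  146  144  144   94  111  131  146  163  159    0    0    0   -3    1    4    1    0    1   -2   -1    2    1
252  147  140  144  147  146   90  105  118  145  149    1    0    0    2    3    2   -2    3    2    1   -4    3    2    2
253  144  144  147  147  141   85  102  113    1    0   -1   -2   -1    0   -5    0    0   -2   -1    3    2   -6   -1    0
254  142  145  144  146  141   86   99    1    2    0   -2    3    2    3    0    1    0    6    4   -1    0   -2   -1    0
255  147  146  147  146   64   77   85    2   -2    0    1   -1   -1   -3    0    0   -2    6   -1    0    0    0    0   -3
```

Picture 9 (eye crop): the collar spans rows 168–256 in the top half, centre about 212, and my predicted axis projects to 208. The bar tip at (690,192) is in line with it to about 1 mm. I start the insertion in steps.

```bash
python3 -m crank '[[0.012,-0.0015,0,-0.1],[0.024,-0.0015,0,-0.1],[0.032,-0.0015,0,-0.1],[0.040,-0.0015,0,-0.1],[0.048,-0.0015,0,-0.1],[0.054,-0.0015,0,-0.1],[0.054,-0.0015,0,-0.1],[0.054,-0.0015,0,-0.1]]'; python3 g.py .5264 -.1796 .155 2.5
```

```text
t: 12.27
tcp_pos: [0.5258, -0.1819, 0.1549]
orientation: [[-0.045, 0.999, 0.0], [0.999, 0.045, -0.0], [-0.0, 0.0, -1.0]]
force: [0.4, 0.3, -1.9]
width: 0.0211
t 12.27 tcp [ 0.5258 -0.1819  0.1549] jaw az 2.57 w 0.0211 F [ 0.4  0.3 -1.9]
shift [ 0.0023  0.0007 -0.0001] dist 0.002 turn 0.07
```

```bash
python3 -m crank '[[0.015,0,0,0],[0.03,0,0,0],[0.042,0,0,0],[0.054,0,0,0],[0.066,0,0,0],[0.078,0,0,0],[0.086,0,0,0],[0.092,0,0,0],[0.092,0,0,0],[0.092,0,0,0]]'; python3 g.py .5214 -.0637 .155 2.5; python3 bar.py | tail -2
```

```text
t: 13.1
tcp_pos: [0.5218, -0.0902, 0.1549]
orientation: [[-0.045, 0.999, 0.0], [0.999, 0.045, -0.0], [-0.0, 0.0, -1.0]]
force: [-0.2, 0.2, -1.6]
width: 0.0213
t 13.1 tcp [ 0.5218 -0.0902  0.1549] jaw az 2.56 w 0.0213 F [-0.2  0.2 -1.6]
shift [ 0.0265  0.0008 -0.0001] dist 0.026 turn 0.06
scene 564 a range 0.0284 0.1886 0.1899 z slope deg 9.73 top z@.03 -0.0168 @.16 0.0053 lateral deg -0.55 @.03 0.0074 @.16 0.0061
top 1007 a range 0.0268 0.1886 0.19 z slope deg -2.29 top z@.03 0.0064 @.16 0.0012 lateral deg -0.05 @.03 -0.0013 @.16 -0.0014
```

Free of contact, with the tip about 12 mm short of the cup. Into the cup, slowly.

```bash
python3 -m crank '[[0.006,0,0,0],[0.011,0,0,0],[0.015,0,0,0],[0.018,0,0,0],[0.021,0,0,0],[0.024,0,0,0],[0.024,0,0,0],[0.024,0,0,0]]'; python3 g.py .5214 -.0637 .155 2.5
```

```text
t: 13.87
tcp_pos: [0.5206, -0.0663, 0.1548]
orientation: [[-0.044, 0.999, -0.0], [0.999, 0.044, -0.0], [-0.0, -0.0, -1.0]]
force: [0.3, -0.1, -1.6]
width: 0.0212
t 13.87 tcp [ 0.5206 -0.0663  0.1548] jaw az 2.54 w 0.0212 F [ 0.3 -0.1 -1.6]
shift [ 0.0025  0.0009 -0.0002] dist 0.003 turn 0.04
```

```bash
python3 -m crank '[[0.001,0,0,0],[0.002,0,0,0],[0.003,0,0,0],[0.003,0,0,0],[0.003,0,0,0]]'; python3 g.py .5214 -.0637 .155 2.5
```

```text
t: 14.28
tcp_pos: [0.5209, -0.0647, 0.1551]
orientation: [[-0.044, 0.999, 0.001], [0.999, 0.044, -0.002], [-0.002, 0.001, -1.0]]
force: [-0.2, -7.2, -0.8]
width: 0.021
t 14.28 tcp [ 0.5209 -0.0647  0.1551] jaw az 2.54 w 0.021 F [-0.2 -7.2 -0.8]
shift [0.001  0.0005 0.0001] dist 0.001 turn 0.04
```

```bash
python3 -m crank '[[0.0015,0,0,0],[0.0015,0,0,0],[0.0015,0,0.001,0],[0.001,0,0.002,0],[0.0005,0,0.002,0]]'; python3 g.py .5214 -.0637 .155 2.5;  python3 -m crank '[[0,0,0,0],[0,0,0,0],[0,0,0,0],[0,0,0,0]]' 0.04; python3 -m crank '[[0,0,-0.01,0],[0,0,-0.03,0],[0,0,-0.07,0],[0,0,-0.11,0],[-0.04,0,-0.15,0],[-0.08,0,-0.15,0],[-0.12,0,-0.15,0],[-0.16,0,-0.15,0],[-0.20,0,-0.15,0],[-0.24,0,-0.15,0],[-0.24,0,-0.15,0]]'
```

```text
t: 14.7
tcp_pos: [0.5209, -0.0647, 0.1531]
orientation: [[-0.044, 0.999, 0.001], [0.999, 0.044, -0.003], [-0.003, 0.001, -1.0]]
force: [-0.3, -8.0, -0.5]
width: 0.0215
t 14.7 tcp [ 0.5209 -0.0647  0.1531] jaw az 2.53 w 0.0215 F [-0.3 -8.  -0.5]
shift [ 0.001   0.0005 -0.0019] dist 0.002 turn 0.03
t: 15.03
tcp_pos: [0.5205, -0.0627, 0.1529]
orientation: [[-0.044, 0.999, 0.0], [0.999, 0.044, 0.0], [0.0, 0.0, -1.0]]
force: [0.6, 0.1, 0.6]
width: 0.0396
t: 15.95
tcp_pos: [0.5309, -0.3085, 0.3037]
orientation: [[-0.04, 0.999, 0.001], [0.999, 0.04, -0.003], [-0.003, 0.001, -1.0]]
force: [-0.0, 0.7, -0.5]
width: 0.0399
```

```bash
python3 - <<'E'
from h import *
np.set_printoptions(suppress=True,precision=4)
c=np.array([.517,.0362,.158]);u=np.array([-.0436,.999,0])
f=[]
for n in('scene','top'):
    old=load(n) ; im=grab(n)
    S=np.nan_to_num(cloud(im),nan=9).reshape(-1,3);d=S-c;a=d@u;p=d[:,0]*u[1]-d[:,1]*u[0]
    k=(a>-.15)&(a<-.074)&(abs(p)<.02)&(abs(d[:,2])<.02)
    print(n,'handle',k.sum(),'a',np.percentile(a[k],[1,99]) if k.any() else '','p',p[k].mean(),'z',np.median(S[k,2]))
    g=np.hypot(d[:,0],d[:,1])<.045;Q=S[g&(S[:,2]>.14)&(S[:,2]<.155)];print('crown',np.linalg.lstsq(np.c_[Q[:,:2]-c[:2],np.ones(len(Q))],Q[:,2],rcond=None)[0])
    uv=proj(im,[.52,-.01,.158])[0].astype(int);f.append(cv2.resize(im['pixels'][uv[1]-50:uv[1]+50,uv[0]-50:uv[0]+50],(400,400),interpolation=cv2.INTER_CUBIC))
save(cv2.convertScaleAbs(np.hstack(f),alpha=1.2),'home')
E
```

```text
scene handle 213 a [-0.1319 -0.0744] p 0.002468634770657146 z 0.16093344383121894
crown [-0.0111 -0.0106  0.1491]
top handle 268 a [-0.1293 -0.0754] p -0.002637865122492975 z 0.16127034187168285
crown [-0.006   0.0025  0.1482]
```

View pics/home.png

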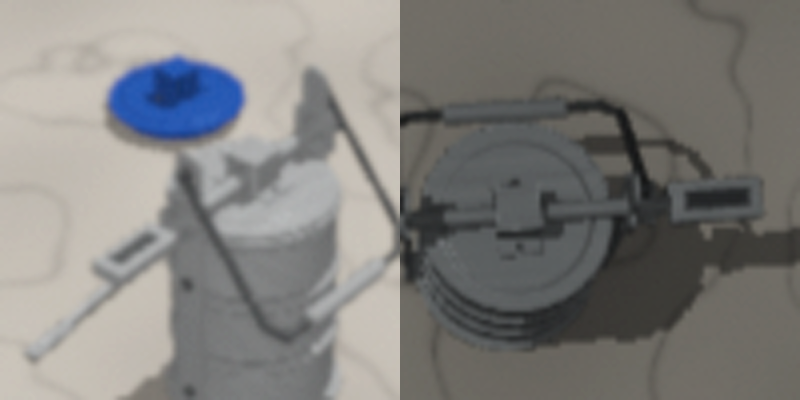

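The bar runs through the open eye, under the loop and into the closed eye. Its handle end is at local y of about −129 to −132 mm, and home is −129. I do a quick bystander check, then hand in.

```bash
python3 - <<'E'
from h import *
a=cv2.imread('pics/scene0.png',0);im=load('scene');b=cv2.cvtColor(im['pixels'],cv2.COLOR_RGB2GRAY)
for n,(u,v) in dict(k3=(331,371),k2=(360,338),k1=(385,316),k0=(412,293),tumbler=(405,248),thali=(418,200),shaker=(222,288),spoon=(275,268),blue=(294,216),yellow=(160,326)).items():
    t=a[v-14:v+14,u-18:u+18];m=cv2.matchTemplate(b[v-20:v+20,u-24:u+24],t,cv2.TM_CCOEFF_NORMED);_,s,_,l=cv2.minMaxLoc(m);print(n,round(s,3),'shift',l[0]-6,l[1]-6)
s=r.sense();print(s['t'],np.abs(s['qvel']).max(),s['force'])
r.job_done()
E
```

```text
k3 0.999 shift 0 0
k2 0.999 shift 0 0
k1 0.999 shift 0 0
k0 0.999 shift 0 0
tumbler 0.999 shift 0 0
thali 0.947 shift 0 0
shaker 0.999 shift 0 0
spoon 0.673 shift -6 5
blue 0.999 shift 0 0
yellow 0.998 shift 0 0
16.05 0.04265049196903164 [ 0.05274755  0.99238639 -0.62430782]
the job is handed in; nothing more can be done
```

The tiffin carrier is closed and locked. The lid is down on the top tier, the bar runs through both eyes under the loop, and the arm is clear with the gripper empty. I handed the job in at 16 s of robot time.

**Lid:** I picked up the steel lid by its loop, turned it about 39° and lowered it until it touched at the computed seat height. Both cameras put the crown at 148–149 mm (148 expected) with under 1° of tilt. The top camera shows the loop square to within about 1° of the straps.

**Bar:** I gripped it by the handle and slid it in, with no contact force until it stopped at 7–8 N with the tip at about the computed cup bottom. After release, the handle's end measures at local y = −129 mm (top camera) and −132 mm (scene camera); home is −129.

**Other tableware:** A before/after comparison of the scene image showed no shift of the bowls, tumbler, thali, shaker, blue lid or yellow bar.

**Checks that failed or disagreed:**
- The two cameras differ by about 2–5 mm sideways. I averaged them for the carrier and bar positions.
- The spoon's image match failed (0.67), most likely because the bar's handle now covers part of it in that view. The arm never went down near it.
- The thali matched a little lower (0.95), also with no shift.

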